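# Dry-fit a broken stoneware bottle on the work stand

## Robot

A 6-joint arm with a two-finger parallel gripper is mounted at the origin on the work surface. World frame = base frame: x ahead of the robot, y to its left, z up, the work surface at z = 0. Lengths are in m, angles in rad, forces in N, time in s.
With the tool pointing down it reaches from about 0.25 to 0.775 m from the base axis. Payload 4 kg.
Tool frame: the origin (TCP) lies midway between the tips of the shut fingers; the grasp point (between the pads) lies 19 mm behind it (robot.tcp_to_grasp is the z of the grasp point in the tool frame, in m); z points along the fingers, y is the line along which they close (so a half turn about z gives the same grasp; the last joint's range is limited). The gripper opens to 94 mm and grips with 3 to 60 N. Pads are 16 mm wide; open, the fingers measure 119 mm over their backs; the gripper's body (75 mm by 177 mm) begins 78 mm behind the grasp point.
Start: joints at [-1.264, 0.087, 1.371, -0, 1.684, -0.103], TCP at [0.219, -0.504, 0.206] pointing down, gripper open.
Joint ranges: [-3.1, 3.1], [-0.76, 2.03], [0.27, 2.55], [-1.08, 4.22], [0.17, 2.65], [-2.57, 2.57]. Speed limits (rad/s): [2.79, 2.79, 3.14, 3.14, 3.14, 3.14].

## Interface

Orientations are given as a unit quaternion [w, x, y, z].
In Python, from bench import robot, optics gives the robot as it stands.
- The arm moves only by the shell command python3 -m inch 'ROWS' [FORCE]. ROWS is a JSON list of rows, 1 to 20 of them, each of 7 numbers: a rotation vector rx, ry, rz in rad, then dx, dy, dz in m, then the finger opening in m; each row is the pose to reach, as a shift and turn from the pose commanded when the command began, along the tool's axes at that moment; what a row does not reach only later rows make up. A row lasts 1/10 s, in which the tool goes at most 0.05 m and 0.15 rad, less where a joint would pass 70% of its speed; a pose out of reach is approached as far as the arm can. The fingers move at their own pace and stop on an object; FORCE is the grip in N (left out, the last holds). Time passes only in rows, so rows that do not move let the fingers close. It prints the time, the measured TCP pose, the force, the opening and the grip force at its end. Input that does not fit is refused with a message, and nothing moves.
- robot.state(): the state, without advancing time (a new reading comes with each control period).
- optics.read_camera(name): name is "scene" or "top" or "wrist"; returns a dict with "color" (400x640x3 uint8, red, green, blue), "depth" (400x640 float32, m along the optical axis (not along the pixel's ray), 0 where there is no reading), "fx", "fy", "cx", "cy" (pixels), "rvec" (rotation vector, rad) and "tvec" (3), from world to camera coordinates, as OpenCV has them. Camera axes: x right, y down, z forward; pixel columns grow to the right and rows downward; lengths in m; the calibration is good to about 2 mm. A picture is of the moment at which its call begins.
- robot.close_job(): hands the job in; it is judged then, once.
The state is a dict: "clock": time; "joint_positions": joint angles; "joint_vel": joint speeds; "effort": joint torques, N m; "eef_pos": TCP position; "eef_rot": TCP orientation; "ft_force": force on the tool from outside, world axes, zero at the start; "wrist_torque": the same for the moment, N m; "finger_gap": finger opening in m; "gripper_force": force on a finger pad.
Only numpy, scipy, OpenCV 4.12 (cv2) and the standard library are available. Lean on these libraries where they do the work, as an engineer would, in place of code of your own. Each camera call takes 0.05 s, during which the arm holds its last target. There are 200 camera calls.

## Task

Rebuild the broken stoneware bottle upright in the middle of the round cork-topped work stand, one piece at a time from the bottom up: the flared base first, then the tall belly section, the shoulder, the neck, and last the cap, each fully seated over the white boss of the piece below. Let go of each piece before fetching the next, set them down without dropping or tipping them, and leave the whole bottle, the jar and the bowl where they stand.

Things in the scene. Friction and masses are not known exactly. Their poses are not given: they have to be found in the camera images.
- base: Tan stoneware, starts upright on the table. Flared foot 78 mm diameter, sloping in by 13 mm height to a straight side 60 mm diameter up to its top edge at 36 mm; on top a white tapered boss, 44 to 30 mm diameter, 12 mm high (48 overall). About 0.18 kg. Origin: centre of underside, z up; round.
- belly: Tan stoneware, starts upright on the table. Tallest piece: cylinder 60 mm diameter, 55 mm high, plus a white boss on top, 44 to 30 mm diameter, 12 mm high (67 overall). Recess underneath 50 mm diameter, 17 deep, goes over the base's boss. Seated: origin 36 mm above the base's. About 0.16 kg. Origin: centre of underside, z up; round.
- shoulder: Tan stoneware, starts upright on the table. 60 mm diameter up to 26 mm, cone to 48 mm diameter at 42 mm, white boss on top, 33 to 20 mm diameter, 12 mm high (54 overall). Recess underneath 50 mm diameter, 18 deep, for the belly's boss. Seated: origin 55 mm above the belly's. About 0.13 kg. Origin: centre of underside, z up; round.
- neck: Tan stoneware, starts upright on the table. 48 mm diameter up to 22 mm, cone to a 30 mm waist (32 to 40 mm), lip ring 44 mm diameter (40 to 46 mm), white boss on top 28 to 18 mm diameter, 11 high (57 overall). Recess underneath 39 mm diameter, 16 deep. Seated: origin 42 mm above the shoulder's. About 0.10 kg. Origin: centre of underside, z up; round.
- cap: Tan stoneware, starts upright on the table. Small lid with no white boss: 44 mm diameter, straight up to 22 mm, then a dome with a 16 mm button (33 overall). Recess underneath 36 mm diameter, 15 deep, for the neck's boss. Seated: rim on the neck's lip ring, origin 46 mm above the neck's. About 0.05 kg. Origin: centre of underside, z up; round.
- stand: Work stand, the target: fixed round dark metal disc, 86 mm diameter, with a cork top of 80 mm diameter, top 14 mm above the table. Origin: centre of its underside, at table height; z up. It does not turn.
- bottle: Bystander, leave alone: a whole small tan stoneware bottle, 64 mm diameter, 115 mm high, loose. Origin: centre of underside, z up; round.
- jar: Bystander, leave alone: an open pale stoneware jar, 76 mm diameter, 50 mm high, loose. Origin: centre of underside, z up; round.
- bowl: Bystander, leave alone: an open pale stoneware bowl, 82 mm diameter at the rim, 34 mm high, loose. Origin: centre of underside, z up; round.
- sherd_tray: Bystander: a square white tray with two sherds, 76 by 76 mm, walls 22 mm high, sherds up to about 50 mm; fixed. Origin: centre of underside; x and y along its sides.
Not all that is in view belongs to the job. Leave any green look-alike of the cap alone.

How it is judged:
By the outcome, as a careful person would: the job done as asked, in the order asked, and still so for the second after the job is handed in, with the robot touching nothing.
It also fails if it takes over 131 s, if anything falls off the work surface, if the arm or the gripper's body presses on something with over 40 N, if the wrist force passes 120 N, or if a joint passes its speed limit or range.

## Working session

There is one attempt and no reset: what is moved stays moved. The work goes in short steps, Python scripts to look and compute and a shell command to move; the robot and the scene stay as the last step left them, time stands still between calls to the robot, and variables do not carry over. Pictures are saved under pics/ and viewed, at most 14 in all, crops included, and the job is handed in when it is done.

```bash
ls; mkdir -p pics; cat > h.py <<'E'
import numpy as np, cv2
from bench import robot, optics
def cam(n): return optics.read_camera(n)
def save(c,f,crop=None,s=1):
    im=c["color"][...,::-1]
    if crop: x0,y0,x1,y1=crop; im=im[y0:y1,x0:x1]
    cv2.imwrite(f,cv2.resize(im,None,fx=s,fy=s,interpolation=cv2.INTER_CUBIC))
def RT(c): return cv2.Rodrigues(np.array(c["rvec"],float))[0],np.array(c["tvec"],float).ravel()
def ray(c,u,v):
    R,t=RT(c); d=R.T@np.array([(u-c["cx"])/c["fx"],(v-c["cy"])/c["fy"],1]); return -R.T@t,d
def atz(c,u,v,z):
    o,d=ray(c,u,v); return o+d*(z-o[2])/d[2]
def cloud(c):
    R,t=RT(c); v,u=np.mgrid[:400,:640]; d=c["depth"]
    P=np.stack([(u-c["cx"])/c["fx"]*d,(v-c["cy"])/c["fy"]*d,d],-1)
    return (P-t)@R
E
python3 - <<'E'
from h import *
for n in("top","scene"):
    c=cam(n); save(c,f"pics/{n}.png"); np.save(n+".npy",c,allow_pickle=True); R,t=RT(c); print(n,-R.T@t,R.tolist(),c["fx"],(c["depth"]>0).mean())
s=robot.state(); print(s["eef_pos"],s["eef_rot"],s["finger_gap"],s["ft_force"])
E
```

```text
pics
top [0.42041793 0.00630137 0.98658647] [[0.005781737604052983, -0.9999652126748438, 0.0060120670682099545], [-0.9939030158126928, -0.006408466385735445, -0.1100714618646338], [0.11010616090261488, -0.005339007280166244, -0.9939054926563943]] 498.99740661203 0.99582421875
scene [0.98628036 0.26998209 0.8761776 ] [[-0.4969759402661892, 0.8676485906538133, -0.01417173006335612], [0.7514483308469929, 0.42213586407334025, -0.507076639503658], [-0.43398193610311164, -0.262654212605673, -0.8617844531764822]] 388.20173578880537 0.99613671875
[ 0.21897593 -0.50399246  0.20441024] [-9.89036307e-04  9.79082908e-01  2.03459260e-01 -1.07706462e-04] 0.094109519764254 [-0.58740033  0.70137397 -0.21953392]
```

View pics/top.png

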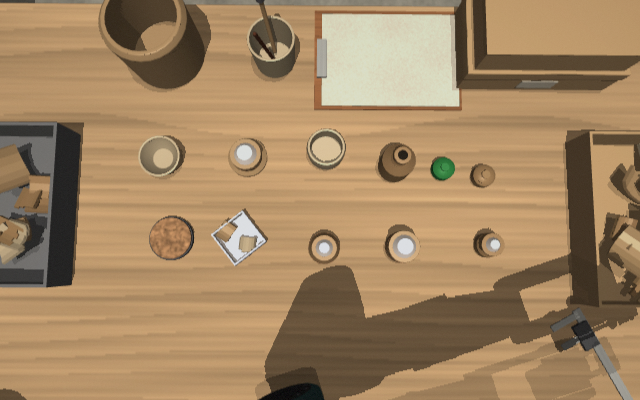

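View pics/scene.png

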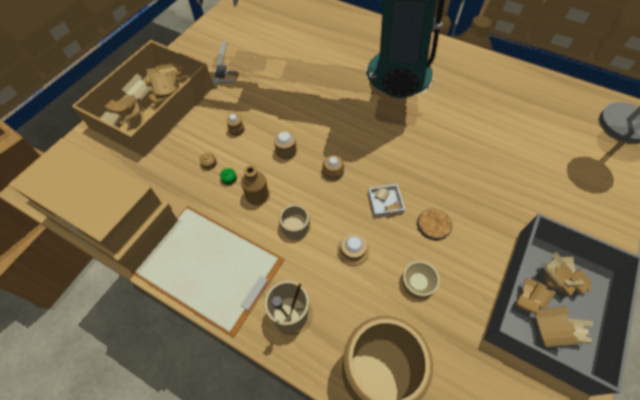

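Top view: stand (171,238), tray (239,237), base (245,155), shoulder (324,247), belly (403,246), neck (490,244), cap (483,176), green decoy (443,168), bottle (398,160), and bowl and jar at (160,156) and (326,149). The scene view agrees with this.

```bash
python3 - <<'E'
from h import *
C={n:np.load(n+".npy",allow_pickle=True).item() for n in("top","scene")}
P={n:cloud(c) for n,c in C.items()}
seeds=dict(stand=(171,238),tray=(239,237),base=(245,153),shoulder=(324,247),belly=(404,246),neck=(494,244),cap=(484,175),green=(443,168),bottle=(402,155),A=(160,156),B=(326,149))
for k,(u,v) in seeds.items():
    g=P["top"][v,u]
    print(k,"seed",g.round(3))
    for n in P:
        Q=P[n].reshape(-1,3); m=(np.hypot(*(Q[:,:2]-g[:2]).T)<.05)&(Q[:,2]>.008)&(Q[:,2]<.2); q=Q[m]
        if len(q)<5: continue
        zt=np.percentile(q[:,2],98); 
        t=q[q[:,2]>zt-.004]
        (cx,cy),r=cv2.minEnclosingCircle(q[:,:2].astype(np.float32))
        print("  ",n,len(q),"top z %.3f ctr"%zt,t[:,:2].mean(0).round(4),"enc",round(cx,4),round(cy,4),"r",round(r,3))
E
```

```text
stand seed [0.46  0.297 0.014]
   top 1489 top z 0.017 ctr [0.4601 0.2982] enc 0.4608 0.2988 r 0.043
   scene 813 top z 0.016 ctr [0.4642 0.296 ] enc 0.4638 0.2958 r 0.043
tray seed [0.463 0.167 0.001]
   top 787 top z 0.025 ctr [0.4641 0.171 ] enc 0.4628 0.167 r 0.05
   scene 501 top z 0.024 ctr [0.4658 0.1717] enc 0.4637 0.1668 r 0.049
base seed [0.621 0.152 0.049]
   top 1054 top z 0.050 ctr [0.6236 0.1535] enc 0.623 0.1536 r 0.039
   scene 704 top z 0.049 ctr [0.627 0.151] enc 0.6265 0.1508 r 0.039
shoulder seed [ 0.443 -0.     0.053]
   top 777 top z 0.056 ctr [ 4.423e-01 -4.000e-04] enc 0.4431 0.0004 r 0.03
   scene 427 top z 0.055 ctr [ 0.4473 -0.0021] enc 0.4472 -0.0013 r 0.031
belly seed [ 0.445 -0.147  0.068]
   top 893 top z 0.069 ctr [ 0.446  -0.1489] enc 0.4465 -0.1485 r 0.03
   scene 516 top z 0.069 ctr [ 0.4495 -0.1509] enc 0.4488 -0.1509 r 0.031
neck seed [ 0.45  -0.315  0.06 ]
   top 588 top z 0.058 ctr [ 0.4506 -0.3166] enc 0.4511 -0.3171 r 0.024
   scene 292 top z 0.059 ctr [ 0.4537 -0.3194] enc 0.4547 -0.3198 r 0.025
cap seed [ 0.585 -0.31   0.033]
   top 427 top z 0.034 ctr [ 0.5873 -0.3121] enc 0.5868 -0.3126 r 0.022
   scene 212 top z 0.034 ctr [ 0.5912 -0.3147] enc 0.5901 -0.3156 r 0.023
green seed [ 0.598 -0.23   0.033]
   top 415 top z 0.034 ctr [ 0.6006 -0.2324] enc 0.6007 -0.2341 r 0.022
   scene 220 top z 0.035 ctr [ 0.6035 -0.2357] enc 0.6037 -0.2354 r 0.023
bottle seed [ 0.605 -0.137  0.115]
   top 1084 top z 0.116 ctr [ 0.6067 -0.138 ] enc 0.6066 -0.1377 r 0.032
   scene 797 top z 0.116 ctr [ 0.61   -0.1407] enc 0.6101 -0.1404 r 0.032
A seed [0.623 0.328 0.006]
   top 1006 top z 0.036 ctr [0.6188 0.3234] enc 0.6195 0.322 r 0.041
   scene 707 top z 0.035 ctr [0.6207 0.3201] enc 0.6216 0.3183 r 0.041
B seed [ 0.64  -0.003  0.003]
   top 646 top z 0.052 ctr [ 0.6346 -0.0026] enc 0.6355 -0.0025 r 0.038
   scene 596 top z 0.052 ctr [ 0.6402 -0.0056] enc 0.6392 -0.0042 r 0.038
```

```bash
cat >> h.py <<'E'
from scipy.spatial.transform import Rotation as Ro
def plan(p):
    "rotvec & tool shift from measured pose to world p, tool down, tool x=+Y, y=+X"
    s=robot.state(); w=s["eef_rot"]; R=Ro.from_quat([w[1],w[2],w[3],w[0]])
    G=Ro.from_matrix(np.array([[0,1,0],[1,0,0],[0,0,-1.]]))
    d=R.inv().apply(np.array(p)-s["eef_pos"]); print("rot",(R.inv()*G).as_rotvec().round(4),"d",d.round(4),"len",np.linalg.norm(d).round(3),"pos",s["eef_pos"].round(4),"t",s["clock"])
E
python3 -c "
from h import *
plan([.625,.152,.2])"
```

```text
rot [-0.0016 -0.0013 -1.161 ] d [ 0.6338 -0.4399  0.0054] len 0.771 pos [ 0.219  -0.504   0.2044] t 0.1
```

```bash
r="" ; python3 -m inch '[[0,0,-1.161,0.634,-0.440,0.006,0.094],[0,0,-1.161,0.634,-0.440,0.006,0.094],[0,0,-1.161,0.634,-0.440,0.006,0.094],[0,0,-1.161,0.634,-0.440,0.006,0.094],[0,0,-1.161,0.634,-0.440,0.006,0.094],[0,0,-1.161,0.634,-0.440,0.006,0.094],[0,0,-1.161,0.634,-0.440,0.006,0.094],[0,0,-1.161,0.634,-0.440,0.006,0.094],[0,0,-1.161,0.634,-0.440,0.006,0.094],[0,0,-1.161,0.634,-0.440,0.006,0.094],[0,0,-1.161,0.634,-0.440,0.006,0.094],[0,0,-1.161,0.634,-0.440,0.006,0.094],[0,0,-1.161,0.634,-0.440,0.006,0.094],[0,0,-1.161,0.634,-0.440,0.006,0.094],[0,0,-1.161,0.634,-0.440,0.006,0.094],[0,0,-1.161,0.634,-0.440,0.006,0.094],[0,0,-1.161,0.634,-0.440,0.006,0.094],[0,0,-1.161,0.634,-0.440,0.006,0.094],[0,0,-1.161,0.634,-0.440,0.006,0.094]]' 25
python3 - <<'E'
from h import *
plan([.625,.152,.2])
c=cam("wrist"); save(c,"pics/w1.png"); R,t=RT(c); print(-R.T@t,(c["depth"]>0).mean())
Q=cloud(c).reshape(-1,3); m=(np.hypot(*(Q[:,:2]-[.625,.152]).T)<.05)&(Q[:,2]>.008)&(Q[:,2]<.06); q=Q[m]
print(len(q),np.percentile(q[:,2],98)); t=q[q[:,2]>.046]; print(t.mean(0),cv2.minEnclosingCircle(t[:,:2].astype(np.float32)),cv2.minEnclosingCircle(q[:,:2].astype(np.float32)))
E
```

```text
clock: 2.0
eef_pos: [0.6249, 0.1505, 0.1994]
eef_rot: [0.0, 0.708, 0.707, -0.0]
ft_force: [-0.3, -1.2, -0.3]
finger_gap: 0.0941
gripper_force: 0.0
rot [-0.0005  0.0007 -0.0013] d [ 0.0015  0.0001 -0.0006] len 0.002 pos [0.6249 0.1505 0.1994] t 2.0
[0.62444094 0.2227918  0.37879089] 0.99597265625
2464 0.04914573943879368
[0.62404263 0.15256063 0.04806403] ((0.6235058307647705, 0.1520691215991974), 0.016496257856488228) ((0.6239901781082153, 0.15219278633594513), 0.03871150314807892)
```

View pics/w1.png

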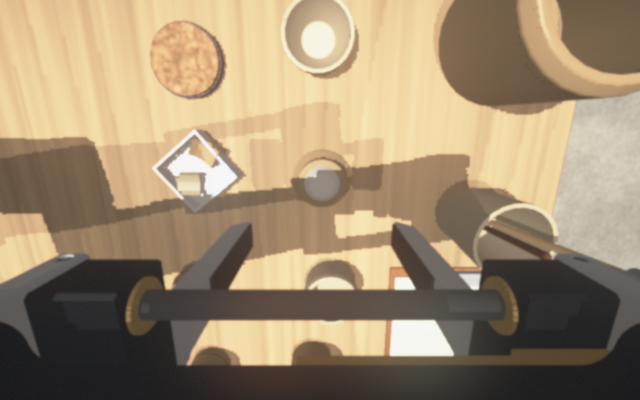

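Wrist view: base at about (323,178), between the fingers and clear of its neighbours; the stand is at (186,58). The wrist fit puts the base at (0.624, 0.152), so I'll go down and grip.

```bash
python3 -m inch '[[0,0,0,0.001,-0.001,0.05,0.094],[0,0,0,0.001,-0.001,0.10,0.094],[0,0,0,0.001,-0.001,0.15,0.094],[0,0,0,0.001,-0.001,0.17,0.094],[0,0,0,0.001,-0.001,0.183,0.094],[0,0,0,0.001,-0.001,0.183,0.094],[0,0,0,0.001,-0.001,0.183,0.05],[0,0,0,0.001,-0.001,0.183,0.05],[0,0,0,0.001,-0.001,0.183,0.05],[0,0,0,0.001,-0.001,0.183,0.05],[0,0,0,0.001,-0.001,0.183,0.05],[0,0,0,0.001,-0.001,0.183,0.05],[0,0,0,0.001,-0.001,0.183,0.05],[0,0,0,0.001,-0.001,0.183,0.05]]' 25
```

```text
clock: 3.45
eef_pos: [0.6248, 0.1528, 0.0174]
eef_rot: [0.0, 0.707, 0.707, 0.001]
ft_force: [-0.9, -0.2, 4.8]
finger_gap: 0.0591
gripper_force: 25.0
```

```bash
python3 -m inch '[[0,0,0,0,0,-0.05,0.05],[0,0,0,0,0,-0.10,0.05],[0,0,0,0.03,-0.03,-0.13,0.05],[0,0,0,0.06,-0.07,-0.13,0.05],[0,0,0,0.07,-0.11,-0.13,0.05],[0,0,0,0.07,-0.15,-0.13,0.05],[0,0,0,0.07,-0.163,-0.13,0.05],[0,0,0,0.07,-0.163,-0.13,0.05],[0,0,0,0.07,-0.163,-0.13,0.05]]'
python3 - <<'E'
from h import *
c=cam("wrist"); save(c,"pics/w2.png")
P=cloud(c);Q=P.reshape(-1,3); m=(np.hypot(*(Q[:,:2]-[.462,.297]).T)<.06)&(Q[:,2]>.008)&(Q[:,2]<.022); q=Q[m]
print(len(q),np.percentile(q[:,2],[2,50,98])); print(q.mean(0),cv2.minEnclosingCircle(q[:,:2].astype(np.float32)))
plan([.462,.297,.1])
E
```

```text
clock: 4.35
eef_pos: [0.4621, 0.2225, 0.1462]
eef_rot: [0.0, 0.707, 0.707, 0.0]
ft_force: [0.2, -0.3, -1.7]
finger_gap: 0.0595
gripper_force: 25.0
5082 [0.00947947 0.01413789 0.01574165]
[0.46126134 0.29826339 0.01381469] ((0.4612073600292206, 0.29737991094589233), 0.04304264858365059)
rot [ 0.0006  0.0003 -0.0008] d [ 0.0746 -0.0006  0.0462] len 0.088 pos [0.4625 0.2224 0.1462] t 4.4
```

View pics/w2.png

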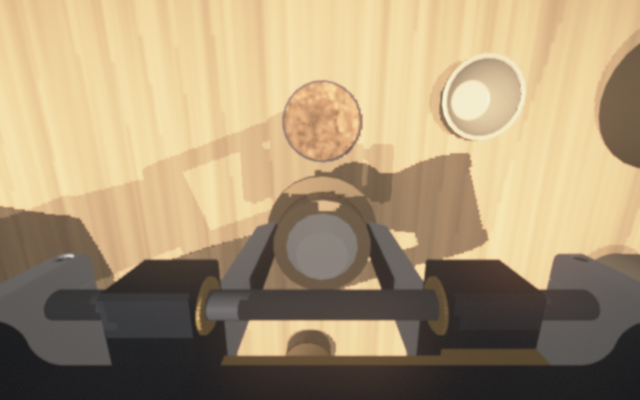

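```bash
python3 -m inch '[[0,0,0,0.04,-0.001,0.01,0.05],[0,0,0,0.07,-0.001,0.04,0.05],[0,0,0,0.075,-0.001,0.08,0.05],[0,0,0,0.075,-0.001,0.10,0.05],[0,0,0,0.075,-0.001,0.107,0.05],[0,0,0,0.075,-0.001,0.110,0.05],[0,0,0,0.075,-0.001,0.113,0.05],[0,0,0,0.075,-0.001,0.113,0.05]]'; python3 -c "
from h import *
plan([.4612,.298,.0314])"
```

```text
clock: 5.2
eef_pos: [0.4616, 0.2978, 0.0347]
eef_rot: [0.0, 0.707, 0.707, 0.001]
ft_force: [0.4, -0.9, -1.7]
finger_gap: 0.0596
gripper_force: 25.0
rot [ 0.0022 -0.001  -0.0007] d [ 0.0002 -0.0004  0.0033] len 0.003 pos [0.4616 0.2978 0.0347] t 5.2
```

```bash
python3 -m inch '[[0,0,0,0,0,0,0.05],[0,0,0,0,0,0.001,0.05],[0,0,0,0,0,0.001,0.05],[0,0,0,0,0,0.002,0.05],[0,0,0,0,0,0.002,0.05]]'
```

```text
clock: 5.7
eef_pos: [0.4602, 0.2977, 0.0314]
eef_rot: [0.0, 0.707, 0.707, -0.0]
ft_force: [-0.8, -0.0, -1.1]
finger_gap: 0.059
gripper_force: 25.0
```

```bash
python3 -m inch '[[0,0,0,0,0,0.0005,0.05],[0,0,0,0,0,0.001,0.05],[0,0,0,0,0,0.001,0.05],[0,0,0,0,0,0.001,0.05]]'
```

```text
clock: 6.1
eef_pos: [0.4603, 0.2977, 0.0314]
eef_rot: [0.0, 0.707, 0.707, 0.0]
ft_force: [-2.7, -2.1, 5.8]
finger_gap: 0.0595
gripper_force: 25.0
```

```bash
python3 -m inch '[[0,0,0,0,0,0,0.094],[0,0,0,0,0,0,0.094],[0,0,0,0,0,0,0.094],[0,0,0,0,0,0,0.094],[0,0,0,0,0,-0.03,0.094],[0,0,0,0,0,-0.07,0.094],[0,0,0,0,0,-0.12,0.094],[0,0,0,-0.05,-0.013,-0.12,0.094],[0,0,0,-0.448,-0.013,-0.12,0.094],[0,0,0,-0.448,-0.013,-0.12,0.094],[0,0,0,-0.448,-0.013,-0.12,0.094],[0,0,0,-0.448,-0.013,-0.12,0.094],[0,0,0,-0.448,-0.013,-0.12,0.094],[0,0,0,-0.448,-0.013,-0.12,0.094],[0,0,0,-0.448,-0.013,-0.12,0.094],[0,0,0,-0.448,-0.013,-0.12,0.094],[0,0,0,-0.448,-0.013,-0.12,0.094],[0,0,0,-0.448,-0.013,-0.12,0.094]]'
cat >> h.py <<'E'
def fit(n,xy,zlo,zhi,r=.05):
    c=cam(n); Q=cloud(c).reshape(-1,3); m=(np.hypot(*(Q[:,:2]-xy).T)<r)&(Q[:,2]>zlo)&(Q[:,2]<zhi); q=Q[m]
    print(n,len(q),q.mean(0).round(4),"z98 %.4f"%np.percentile(q[:,2],98),np.round(np.hstack(cv2.minEnclosingCircle(q[:,:2].astype(np.float32))),4)); return c
E
python3 - <<'E'
from h import *
fit("wrist",[.4475,-.15],.04,.08)
fit("top",[.461,.298],.045,.08)
fit("top",[.461,.298],.008,.08)
plan([.4475,-.15,.015])
E
```

```text
clock: 7.9
eef_pos: [0.4471, -0.1512, 0.1502]
eef_rot: [-0.0, 0.708, 0.706, 0.0]
ft_force: [-0.0, 1.0, 0.7]
finger_gap: 0.0942
gripper_force: 0.0
wrist 2737 [ 0.4464 -0.148   0.0596] z98 0.0681 [ 0.4465 -0.1506  0.0302]
top 815 [0.4589 0.2971 0.0544] z98 0.0648 [0.4595 0.2987 0.0306]
top 1498 [0.4597 0.2902 0.0394] z98 0.0637 [0.4612 0.2986 0.0431]
rot [ 0.     -0.0005  0.0019] d [-1.100e-03  1.000e-04  1.354e-01] len 0.135 pos [ 0.4474 -0.149   0.1504] t 8.05
```

```bash
python3 -m inch '[[0,0,0,-0.001,-0.001,0.05,0.094],[0,0,0,-0.001,-0.001,0.10,0.094],[0,0,0,-0.001,-0.001,0.125,0.094],[0,0,0,-0.001,-0.001,0.134,0.094],[0,0,0,-0.001,-0.001,0.134,0.094],[0,0,0,-0.001,-0.001,0.134,0.05],[0,0,0,-0.001,-0.001,0.134,0.05],[0,0,0,-0.001,-0.001,0.134,0.05],[0,0,0,-0.001,-0.001,0.134,0.05],[0,0,0,-0.001,-0.001,0.134,0.05],[0,0,0,-0.001,-0.001,0.134,0.05],[0,0,0,-0.001,-0.001,0.134,0.05]]' 25
```

```text
clock: 9.25
eef_pos: [0.4469, -0.1516, 0.0172]
eef_rot: [0.001, 0.707, 0.707, 0.0]
ft_force: [-0.2, -0.3, 4.7]
finger_gap: 0.06
gripper_force: 25.3
```

```bash
python3 -m inch '[[0,0,0,0,0,-0.04,0.05],[0,0,0,0,0,-0.09,0.05],[0,0,0,0.01,0,-0.13,0.05],[0,0,0,0.05,0,-0.14,0.05],[0,0,0,0.1,0.005,-0.14,0.05],[0,0,0,0.449,0.014,-0.14,0.05],[0,0,0,0.449,0.014,-0.14,0.05],[0,0,0,0.449,0.014,-0.14,0.05],[0,0,0,0.449,0.014,-0.14,0.05],[0,0,0,0.449,0.014,-0.14,0.05],[0,0,0,0.449,0.014,-0.14,0.05],[0,0,0,0.449,0.014,-0.14,0.05],[0,0,0,0.449,0.014,-0.14,0.05],[0,0,0,0.449,0.014,-0.14,0.05],[0,0,0,0.449,0.014,-0.11,0.05],[0,0,0,0.449,0.014,-0.08,0.05],[0,0,0,0.449,0.014,-0.07,0.05],[0,0,0,0.449,0.014,-0.07,0.05]]'
python3 -c "
from h import *
plan([.4603,.2977,.0672])"
```

```text
clock: 11.05
eef_pos: [0.4591, 0.2955, 0.0842]
eef_rot: [-0.001, 0.708, 0.706, -0.003]
ft_force: [0.1, -0.1, -1.4]
finger_gap: 0.0598
gripper_force: 25.2
rot [-0.0045  0.0028 -0.002 ] d [0.0022 0.0013 0.017 ] len 0.017 pos [0.4591 0.2955 0.0842] t 11.05
```

```bash
python3 -m inch '[[0,0,0,0,0,0,0.05],[0,0,0,0,0,0.005,0.05],[0,0,0,0,0,0.010,0.05],[0,0,0,0,0,0.014,0.05],[0,0,0,0,0,0.017,0.05],[0,0,0,0,0,0.019,0.05],[0,0,0,0,0,0.019,0.05],[0,0,0,0,0,0.019,0.05]]'
python3 -c "
from h import *
plan([.4603,.2977,.0672])"
```

```text
clock: 11.85
eef_pos: [0.4604, 0.2978, 0.0674]
eef_rot: [0.0, 0.707, 0.707, 0.0]
ft_force: [-0.6, 0.3, -1.6]
finger_gap: 0.0599
gripper_force: 25.2
rot [0.0001 0.     0.0001] d [-0.0001 -0.0001  0.0002] len 0.0 pos [0.4604 0.2978 0.0674] t 11.85
```

```bash
python3 -m inch '[[0,0,0,0,0,0.0005,0.05],[0,0,0,0,0,0.001,0.05],[0,0,0,0,0,0.001,0.05],[0,0,0,0,0,0.001,0.05]]'
```

```text
clock: 12.25
eef_pos: [0.4605, 0.2978, 0.0673]
eef_rot: [0.0, 0.707, 0.707, 0.0]
ft_force: [-2.2, -0.8, 4.4]
finger_gap: 0.0598
gripper_force: 25.3
```

```bash
python3 -m inch '[[0,0,0,0,0,0,0.094],[0,0,0,0,0,0,0.094],[0,0,0,0,0,0,0.094],[0,0,0,0,0,0,0.094],[0,0,0,0,0,-0.03,0.094],[0,0,0,0,0,-0.07,0.094],[0,0,0,0,0,-0.10,0.094],[0,0,0,-0.05,-0.016,-0.10,0.094],[0,0,0,-0.299,-0.016,-0.10,0.094],[0,0,0,-0.299,-0.016,-0.10,0.094],[0,0,0,-0.299,-0.016,-0.10,0.094],[0,0,0,-0.299,-0.016,-0.10,0.094],[0,0,0,-0.299,-0.016,-0.10,0.094],[0,0,0,-0.299,-0.016,-0.10,0.094],[0,0,0,-0.299,-0.016,-0.10,0.094],[0,0,0,-0.299,-0.016,-0.10,0.094]]'
python3 - <<'E'
from h import *
fit("wrist",[.444,-.001],.01,.08)
fit("top",[.461,.298],.09,.15)
plan([.444,-.001,.005])
E
```

```text
clock: 13.85
eef_pos: [0.4444, -0.0003, 0.1664]
eef_rot: [-0.0, 0.707, 0.707, 0.0]
ft_force: [-0.4, -0.2, -0.5]
finger_gap: 0.0937
gripper_force: 0.0
wrist 2111 [0.4433 0.0032 0.0415] z98 0.0549 [ 0.4431 -0.0018  0.0304]
top 970 [0.4589 0.2969 0.1086] z98 0.1190 [0.4595 0.2999 0.0302]
rot [-0.0001 -0.0004  0.0027] d [-0.0013 -0.0004  0.1614] len 0.161 pos [4.444e-01 2.000e-04 1.664e-01] t 13.95
```

```bash
python3 -m inch '[[0,0,0,-0.001,-0.001,0.05,0.094],[0,0,0,-0.001,-0.001,0.10,0.094],[0,0,0,-0.001,-0.001,0.14,0.094],[0,0,0,-0.001,-0.001,0.155,0.094],[0,0,0,-0.001,-0.001,0.161,0.094],[0,0,0,-0.001,-0.001,0.161,0.094],[0,0,0,-0.001,-0.001,0.161,0.05],[0,0,0,-0.001,-0.001,0.161,0.05],[0,0,0,-0.001,-0.001,0.161,0.05],[0,0,0,-0.001,-0.001,0.161,0.05],[0,0,0,-0.001,-0.001,0.161,0.05],[0,0,0,-0.001,-0.001,0.161,0.05],[0,0,0,-0.001,-0.001,0.161,0.05],[0,0,0,-0.001,-0.001,0.161,0.05]]' 20
python3 -c "
from h import *
plan([.4603,.2977,.0])"
```

```text
clock: 15.35
eef_pos: [0.4438, -0.0024, 0.006]
eef_rot: [0.0, 0.707, 0.707, 0.0]
ft_force: [-0.2, -0.3, 3.7]
finger_gap: 0.0592
gripper_force: 20.0
rot [ 0.001   0.0003 -0.0001] d [0.3001 0.0165 0.0059] len 0.301 pos [ 0.4438 -0.0024  0.006 ] t 15.35
```

```bash
python3 -m inch '[[0,0,0,0,0,-0.04,0.05],[0,0,0,0,0,-0.09,0.05],[0,0,0,0,0,-0.135,0.05],[0,0,0,0.01,0.001,-0.155,0.05],[0,0,0,0.05,0.005,-0.155,0.05],[0,0,0,0.300,0.017,-0.155,0.05],[0,0,0,0.300,0.017,-0.155,0.05],[0,0,0,0.300,0.017,-0.155,0.05],[0,0,0,0.300,0.017,-0.155,0.05],[0,0,0,0.300,0.017,-0.155,0.05],[0,0,0,0.300,0.017,-0.155,0.05],[0,0,0,0.300,0.017,-0.155,0.05],[0,0,0,0.300,0.017,-0.155,0.05],[0,0,0,0.300,0.017,-0.135,0.05],[0,0,0,0.300,0.017,-0.125,0.05],[0,0,0,0.300,0.017,-0.118,0.05],[0,0,0,0.300,0.017,-0.112,0.05],[0,0,0,0.300,0.017,-0.108,0.05],[0,0,0,0.300,0.017,-0.106,0.05],[0,0,0,0.300,0.017,-0.106,0.05]]'
python3 -c "
from h import *
plan([.4603,.2977,.111])"
```

```text
clock: 17.35
eef_pos: [0.4604, 0.2977, 0.1115]
eef_rot: [0.0, 0.707, 0.707, 0.0]
ft_force: [-0.3, -0.0, -1.4]
finger_gap: 0.0591
gripper_force: 20.0
rot [ 0.0002 -0.     -0.    ] d [ 0.     -0.0001  0.0005] len 0.001 pos [0.4604 0.2977 0.1115] t 17.35
```

```bash
python3 -m inch '[[0,0,0,0,0,0.0005,0.05],[0,0,0,0,0,0.001,0.05],[0,0,0,0,0,0.001,0.05],[0,0,0,0,0,0.001,0.05]]'
```

```text
clock: 17.75
eef_pos: [0.4606, 0.2979, 0.111]
eef_rot: [0.0, 0.707, 0.707, 0.0]
ft_force: [-0.1, -0.3, 1.0]
finger_gap: 0.0591
gripper_force: 20.0
```

```bash
python3 -m inch '[[0,0,0,0,0,0.0003,0.094],[0,0,0,0,0,0.0003,0.094],[0,0,0,0,0,0.0003,0.094],[0,0,0,0,0,0.0003,0.094],[0,0,0,0,0,-0.03,0.094],[0,0,0,0,0,-0.07,0.094],[0,0,0,-0.05,-0.008,-0.08,0.094],[0,0,0,-0.616,-0.008,-0.08,0.094],[0,0,0,-0.616,-0.008,-0.08,0.094],[0,0,0,-0.616,-0.008,-0.08,0.094],[0,0,0,-0.616,-0.008,-0.08,0.094],[0,0,0,-0.616,-0.008,-0.08,0.094],[0,0,0,-0.616,-0.008,-0.08,0.094],[0,0,0,-0.616,-0.008,-0.08,0.094],[0,0,0,-0.616,-0.008,-0.08,0.094],[0,0,0,-0.616,-0.008,-0.08,0.094],[0,0,0,-0.616,-0.008,-0.08,0.094],[0,0,0,-0.616,-0.008,-0.08,0.094],[0,0,0,-0.616,-0.008,-0.08,0.094],[0,0,0,-0.616,-0.008,-0.08,0.094]]'
python3 - <<'E'
from h import *
fit("wrist",[.452,-.318],.01,.08,.04)
fit("top",[.461,.298],.14,.2)
fit("top",[.461,.298],.115,.2)
plan([.452,-.318,.005])
E
```

```text
clock: 19.75
eef_pos: [0.4518, -0.3203, 0.1897]
eef_rot: [-0.001, 0.708, 0.706, -0.0]
ft_force: [-0.3, 1.2, -0.3]
finger_gap: 0.0938
gripper_force: 0.0
wrist 1267 [ 0.451  -0.3162  0.0449] z98 0.0580 [ 0.4509 -0.3187  0.0238]
top 762 [0.4591 0.2973 0.1495] z98 0.1605 [0.4595 0.2995 0.0273]
top 1050 [0.4586 0.2937 0.1444] z98 0.1601 [0.4596 0.301  0.031 ]
rot [ 0.0001 -0.0009  0.0013] d [-0.0013 -0.0006  0.1855] len 0.186 pos [ 0.4526 -0.3168  0.1905] t 19.9
```

```bash
python3 -m inch '[[0,0,0,0,-0.001,0.05,0.094],[0,0,0,0,-0.001,0.10,0.094],[0,0,0,0,-0.001,0.15,0.094],[0,0,0,0,-0.001,0.175,0.094],[0,0,0,0,-0.001,0.185,0.094],[0,0,0,0,-0.001,0.185,0.094],[0,0,0,0,-0.001,0.185,0.035],[0,0,0,0,-0.001,0.185,0.035],[0,0,0,0,-0.001,0.185,0.035],[0,0,0,0,-0.001,0.185,0.035],[0,0,0,0,-0.001,0.185,0.035],[0,0,0,0,-0.001,0.185,0.035],[0,0,0,0,-0.001,0.185,0.035],[0,0,0,0,-0.001,0.185,0.035],[0,0,0,0,-0.001,0.185,0.035]]' 18
python3 -c "
from h import *
plan([.4603,.2977,.0])"
```

```text
clock: 21.4
eef_pos: [0.4514, -0.3185, 0.0057]
eef_rot: [0.0, 0.707, 0.707, -0.0]
ft_force: [-1.9, 0.1, 0.1]
finger_gap: 0.0479
gripper_force: 18.0
rot [ 0.0002  0.0003 -0.    ] d [0.6162 0.0088 0.0055] len 0.616 pos [ 0.4514 -0.3185  0.0057] t 21.4
```

```bash
python3 -m inch '[[0,0,0,0,0,-0.04,0.035],[0,0,0,0,0,-0.09,0.035],[0,0,0,0,0,-0.14,0.035],[0,0,0,0,0,-0.185,0.035],[0,0,0,0.03,0,-0.195,0.035],[0,0,0,0.616,0.009,-0.195,0.035],[0,0,0,0.616,0.009,-0.195,0.035],[0,0,0,0.616,0.009,-0.195,0.035],[0,0,0,0.616,0.009,-0.195,0.035],[0,0,0,0.616,0.009,-0.195,0.035],[0,0,0,0.616,0.009,-0.195,0.035],[0,0,0,0.616,0.009,-0.195,0.035],[0,0,0,0.616,0.009,-0.195,0.035],[0,0,0,0.616,0.009,-0.195,0.035],[0,0,0,0.616,0.009,-0.195,0.035],[0,0,0,0.616,0.009,-0.195,0.035],[0,0,0,0.616,0.009,-0.195,0.035],[0,0,0,0.616,0.009,-0.195,0.035],[0,0,0,0.616,0.009,-0.195,0.035],[0,0,0,0.616,0.009,-0.195,0.035]]'
python3 -m inch '[[0,0,0,0,0,0.01,0.035],[0,0,0,0,0,0.02,0.035],[0,0,0,0,0,0.03,0.035],[0,0,0,0,0,0.037,0.035],[0,0,0,0,0,0.042,0.035],[0,0,0,0,0,0.045,0.035],[0,0,0,0,0,0.047,0.035],[0,0,0,0,0,0.047,0.035],[0,0,0,0,0,0.047,0.035]]'
python3 -c "
from h import *
plan([.4603,.2977,.1527])"
```

```text
clock: 23.4
eef_pos: [0.4602, 0.2967, 0.2]
eef_rot: [0.0, 0.707, 0.707, -0.001]
ft_force: [-0.3, 0.0, -0.7]
finger_gap: 0.0479
gripper_force: 18.0
clock: 24.3
eef_pos: [0.4605, 0.2979, 0.1538]
eef_rot: [0.0, 0.707, 0.707, 0.0]
ft_force: [-0.2, -0.1, -1.1]
finger_gap: 0.0479
gripper_force: 18.0
rot [ 0.0007 -0.0003  0.0001] d [-0.0002 -0.0002  0.0011] len 0.001 pos [0.4605 0.2979 0.1538] t 24.3
```

```bash
python3 -m inch '[[0,0,0,0,0,0.0005,0.035],[0,0,0,0,0,0.001,0.035],[0,0,0,0,0,0.0015,0.035],[0,0,0,0,0,0.0015,0.035],[0,0,0,0,0,0.0015,0.035]]'
```

```text
clock: 24.8
eef_pos: [0.4605, 0.2978, 0.1527]
eef_rot: [0.0, 0.707, 0.707, 0.0]
ft_force: [-0.8, -0.3, 2.1]
finger_gap: 0.048
gripper_force: 18.0
```

```bash
python3 -m inch '[[0,0,0,0,0,0,0.094],[0,0,0,0,0,0,0.094],[0,0,0,0,0,0,0.094],[0,0,0,0,0,0,0.094],[0,0,0,0,0,-0.03,0.094],[0,0,0,0,0,-0.07,0.094],[0,0,0,0,0,-0.085,0.094],[0,0,0,-0.612,0.127,-0.085,0.094],[0,0,0,-0.612,0.127,-0.085,0.094],[0,0,0,-0.612,0.127,-0.085,0.094],[0,0,0,-0.612,0.127,-0.085,0.094],[0,0,0,-0.612,0.127,-0.085,0.094],[0,0,0,-0.612,0.127,-0.085,0.094],[0,0,0,-0.612,0.127,-0.085,0.094],[0,0,0,-0.612,0.127,-0.085,0.094],[0,0,0,-0.612,0.127,-0.085,0.094],[0,0,0,-0.612,0.127,-0.085,0.094],[0,0,0,-0.612,0.127,-0.085,0.094],[0,0,0,-0.612,0.127,-0.085,0.094],[0,0,0,-0.612,0.127,-0.085,0.094]]'
python3 -m inch '[[0,0,0,-0.001,0,0.05,0.094],[0,0,0,-0.001,0,0.10,0.094],[0,0,0,-0.001,0,0.10,0.094],[0,0,0,-0.001,0,0.10,0.094]]'
python3 - <<'E'
from h import *
c=fit("wrist",[.588,-.314],.008,.05,.035); save(c,"pics/w3.png")
fit("top",[.461,.298],.19,.23)
fit("top",[.461,.298],.165,.23)
plan([.588,-.314,.005])
E
```

```text
clock: 26.8
eef_pos: [0.5868, -0.3185, 0.2347]
eef_rot: [-0.001, 0.708, 0.706, -0.001]
ft_force: [0.2, 0.4, -0.5]
finger_gap: 0.094
gripper_force: 0.0
clock: 27.2
eef_pos: [0.5866, -0.3148, 0.1354]
eef_rot: [-0.002, 0.707, 0.707, -0.0]
ft_force: [0.9, -0.6, 1.4]
finger_gap: 0.0939
gripper_force: 0.0
wrist 1339 [ 0.5874 -0.3129  0.027 ] z98 0.0340 [ 0.5875 -0.3153  0.0221]
top 591 [0.4593 0.2964 0.1959] z98 0.2055 [0.4596 0.2979 0.0223]
top 798 [0.4588 0.293  0.1899] z98 0.2053 [0.4592 0.2974 0.024 ]
rot [0.0077 0.0051 0.0005] d [ 0.0033 -0.0029  0.1374] len 0.137 pos [ 0.5899 -0.3166  0.1425] t 27.35
```

View pics/w3.png

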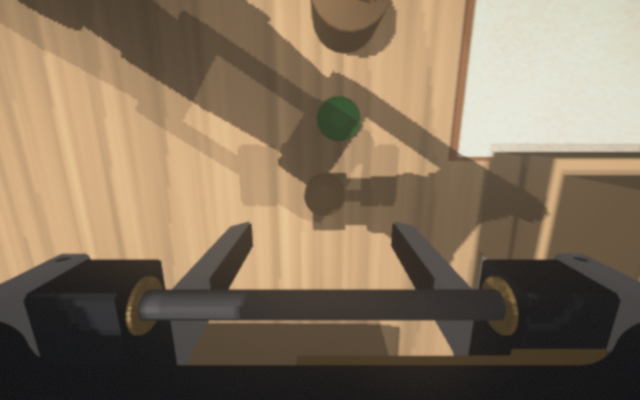

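The wrist picture shows the tan cap at (325,193), the green decoy at (339,118) and a box edge on the right. I'll check how much room the gripper body has before going down.

```bash
python3 -c "
from h import *
Q=cloud(np.load('top.npy',allow_pickle=True).item()).reshape(-1,3); q=Q[(Q[:,2]>.08)&(Q[:,1]>-.42)&(Q[:,1]<-.22)&(Q[:,0]>.5)]
print(q[:,0].min() if len(q) else None)"
python3 -m inch '[[0,0,0,0,0,0,0.094],[0,0,0,0,0,0,0.094]]'
```

```text
0.7647430742841099
clock: 27.55
eef_pos: [0.5887, -0.316, 0.1402]
eef_rot: [0.003, 0.707, 0.707, 0.001]
ft_force: [-0.2, -0.5, 0.4]
finger_gap: 0.094
gripper_force: 0.0
```

```bash
python3 -m inch '[[0,0,0,0,0,0.04,0.094],[0,0,0,0,0,0.08,0.094],[0,0,0,0,0,0.11,0.094],[0,0,0,0,0,0.125,0.094],[0,0,0,0,0,0.132,0.094],[0,0,0,0,0,0.132,0.094],[0,0,0,0,0,0.132,0.03],[0,0,0,0,0,0.132,0.03],[0,0,0,0,0,0.132,0.03],[0,0,0,0,0,0.132,0.03],[0,0,0,0,0,0.132,0.03],[0,0,0,0,0,0.132,0.03],[0,0,0,0,0,0.132,0.03],[0,0,0,0,0,0.132,0.03],[0,0,0,0,0,0.132,0.03]]' 12
python3 -c "
from h import *
plan([.4603,.2977,.0])"
```

```text
clock: 29.05
eef_pos: [0.5873, -0.3153, 0.005]
eef_rot: [0.0, 0.707, 0.707, -0.0]
ft_force: [0.3, 0.8, 0.1]
finger_gap: 0.0435
gripper_force: 12.0
rot [ 0.      0.0001 -0.    ] d [ 0.613 -0.127  0.005] len 0.626 pos [ 0.5873 -0.3153  0.005 ] t 29.05
```

```bash
python3 -m inch '[[0,0,0,0,0,-0.04,0.03],[0,0,0,0,0,-0.09,0.03],[0,0,0,0,0,-0.14,0.03],[0,0,0,0,0,-0.19,0.03],[0,0,0,0,0,-0.235,0.03],[0,0,0,0.613,-0.127,-0.235,0.03],[0,0,0,0.613,-0.127,-0.235,0.03],[0,0,0,0.613,-0.127,-0.235,0.03],[0,0,0,0.613,-0.127,-0.235,0.03],[0,0,0,0.613,-0.127,-0.235,0.03],[0,0,0,0.613,-0.127,-0.235,0.03],[0,0,0,0.613,-0.127,-0.235,0.03],[0,0,0,0.613,-0.127,-0.235,0.03],[0,0,0,0.613,-0.127,-0.235,0.03],[0,0,0,0.613,-0.127,-0.235,0.03],[0,0,0,0.613,-0.127,-0.235,0.03],[0,0,0,0.613,-0.127,-0.235,0.03],[0,0,0,0.613,-0.127,-0.235,0.03],[0,0,0,0.613,-0.127,-0.235,0.03],[0,0,0,0.613,-0.127,-0.235,0.03]]'
python3 -m inch '[[0,0,0,0,0,0.005,0.03],[0,0,0,0,0,0.015,0.03],[0,0,0,0,0,0.025,0.03],[0,0,0,0,0,0.032,0.03],[0,0,0,0,0,0.037,0.03],[0,0,0,0,0,0.040,0.03],[0,0,0,0,0,0.041,0.03],[0,0,0,0,0,0.041,0.03],[0,0,0,0,0,0.041,0.03]]'
python3 -c "
from h import *
plan([.4603,.2977,.198])"
```

```text
clock: 31.05
eef_pos: [0.4601, 0.2976, 0.2396]
eef_rot: [0.0, 0.707, 0.707, -0.001]
ft_force: [0.2, 0.1, -0.8]
finger_gap: 0.0437
gripper_force: 12.0
clock: 31.95
eef_pos: [0.4605, 0.2978, 0.1994]
eef_rot: [0.0, 0.707, 0.707, 0.0]
ft_force: [0.0, -0.4, 0.4]
finger_gap: 0.0435
gripper_force: 12.0
rot [ 0.0008 -0.0003  0.0001] d [-0.0001 -0.0002  0.0014] len 0.001 pos [0.4605 0.2978 0.1994] t 31.95
```

```bash
python3 -m inch '[[0,0,0,0,0,0.0005,0.03],[0,0,0,0,0,0.001,0.03],[0,0,0,0,0,0.0015,0.03],[0,0,0,0,0,0.002,0.03],[0,0,0,0,0,0.002,0.03]]'
```

```text
clock: 32.45
eef_pos: [0.4605, 0.2978, 0.1979]
eef_rot: [0.0, 0.707, 0.707, 0.001]
ft_force: [-1.3, -1.1, 3.6]
finger_gap: 0.0436
gripper_force: 12.0
```

Seated. I'll let go, rise clear, step back and check.

```bash
python3 -m inch '[[0,0,0,0,0,0,0.094],[0,0,0,0,0,0,0.094],[0,0,0,0,0,0,0.094],[0,0,0,0,0,0,0.094],[0,0,0,0,0,-0.02,0.094],[0,0,0,0,0,-0.05,0.094],[0,0,0,0,0,-0.09,0.094],[0,0,0,-0.04,0,-0.09,0.094],[0,0,0,-0.25,0,-0.09,0.094],[0,0,0,-0.25,0,-0.09,0.094],[0,0,0,-0.25,0,-0.09,0.094],[0,0,0,-0.25,0,-0.09,0.094],[0,0,0,-0.25,0,-0.09,0.094],[0,0,0,-0.25,0,-0.09,0.094],[0,0,0,-0.25,0,-0.09,0.094],[0,0,0,-0.25,0,-0.09,0.094]]'
python3 - <<'E'
from h import *
fit("top",[.461,.298],.19,.26)
fit("top",[.461,.298],.215,.26)
fit("top",[.607,-.138],.008,.15); fit("top",[.6195,.322],.008,.06); fit("top",[.6355,-.0025],.008,.06)
c=cam("scene"); save(c,"pics/s2.png",(330,100,530,300),3)
E
```

```text
clock: 34.05
eef_pos: [0.4604, 0.0492, 0.2869]
eef_rot: [-0.0, 0.706, 0.708, 0.0]
ft_force: [0.0, 0.4, 0.3]
finger_gap: 0.0941
gripper_force: 0.0
top 792 [0.4589 0.2942 0.2163] z98 0.2270 [0.4596 0.2984 0.0228]
top 588 [0.459  0.2977 0.2207] z98 0.2271 [0.4593 0.2987 0.0219]
top 1084 [ 0.5998 -0.1325  0.0795] z98 0.1168 [ 0.6066 -0.1377  0.0321]
top 775 [0.6258 0.3369 0.0235] z98 0.0360 [0.6197 0.3236 0.0405]
top 385 [ 0.6543 -0.0036  0.0349] z98 0.0520 [ 0.636  -0.0024  0.0377]
```

View pics/s2.png

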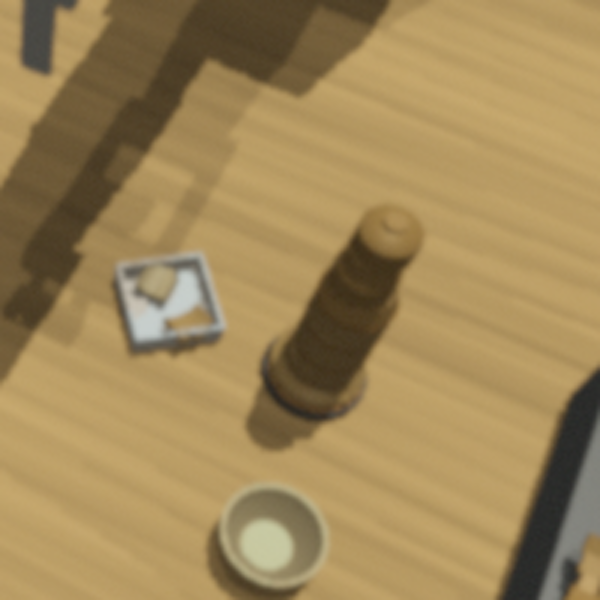

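The crop shows the complete bottle upright on the stand, from the base at (315,380) to the cap at (390,230), with no white boss showing. The measured top is 0.227 m against 0.226 m expected. The whole bottle, jar and bowl are where they were.

```bash
python3 -c "
from bench import robot
print(robot.close_job())"
```

```text
the job is handed in; nothing more can be done
None
```

The stoneware bottle is rebuilt upright in the middle of the work stand with all five pieces seated in order; the whole bottle, jar and bowl were not disturbed, and the job was handed in at about 34 s.

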